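# Set the lock barrels in their assembly cups

## Task

Get the three loose round lock barrels ready for assembly: stand each one, flange down, in the round grey cup made for its size, the smallest in the smallest cup, the middle one in the middle cup and the largest in the largest cup, each flat on the cup's floor and let go. Leave the tape roll and the black key reader where they are.

Things in the scene. Friction and masses are not known exactly. Their poses are not given: they have to be found in the camera images.
- barrel_small: smallest of three loose round steel lock barrels standing flange down: body 14 mm in diameter, total height 28 mm (a brass tongue on top stands 3 mm higher), flange at the foot 19 mm in diameter and 4 mm thick. About 0.05 kg. Origin: centre of the underside, z up
- cup_small: smallest of three round grey plastic cups fixed to the worktop: outside 41 mm, inside 33 mm in diameter (for the 19 mm flange), rim 10 mm and inner floor 4 mm above the worktop. Origin: centre of the underside, on the worktop, z up
- barrel_medium: middle-sized of three loose round steel lock barrels standing flange down: body 20 mm in diameter, total height 34 mm (a brass tongue on top stands 3 mm higher), flange at the foot 27 mm in diameter and 4 mm thick. About 0.09 kg. Origin: centre of the underside, z up
- cup_medium: middle-sized of three round grey plastic cups fixed to the worktop: outside 49 mm, inside 41 mm in diameter (for the 27 mm flange), rim 10 mm and inner floor 4 mm above the worktop. Origin: centre of the underside, on the worktop, z up
- barrel_large: largest of three loose round steel lock barrels standing flange down: body 28 mm in diameter, total height 40 mm (a brass tongue on top stands 3 mm higher), flange at the foot 36 mm in diameter and 4 mm thick. About 0.16 kg. Origin: centre of the underside, z up
- cup_large: largest of three round grey plastic cups fixed to the worktop: outside 58 mm, inside 50 mm in diameter (for the 36 mm flange), rim 10 mm and inner floor 4 mm above the worktop. Origin: centre of the underside, on the worktop, z up
- tape_roll: a roll of green tape lying flat, 64 mm across, 20 mm high, not part of the job; origin at the centre of its underside, z up
- usb_reader: a flat black key reader with a small screen and three buttons, 95 x 60 x 22 mm, not part of the job; origin at the centre of its underside, z up. The cutting machine to the right of the work is 0.24 m high beside it, its near side at y = 0.25; the front edge of the white drawer unit ahead is at x = 0.60, 0.19 m high
Mind the look-alikes: they are no part of the job. Leave any green or turquoise look-alike of the cup_small alone.

How it is judged:
By the outcome, as a careful person would: the job done as asked, in the order asked, and still so for the second after the job is handed in, with the robot touching nothing.
It also fails if it takes over 80 s, if anything falls off the work surface, if the arm or the gripper's body presses on something with over 40 N, if the wrist force passes 120 N, or if a joint passes its speed limit or range.

## Robot

A 7-joint arm with a two-finger parallel gripper is mounted at the origin on a cart in front of the work surface, level with it; the furniture and walls round the work are solid. World frame = base frame: x ahead of the robot, y to its left, z up, the work surface at z = 0. Lengths are in mm, angles in rad, forces in N, time in s.
With the tool pointing down it reaches from about 400 to 875 mm from the base axis. Payload 4.4 kg.
Tool frame: the origin (TCP) lies midway between the tips of the shut fingers; the grasp point (between the pads) lies ctrl.grip_depth behind it (ctrl.grip_depth is the distance from the TCP to the grasp point, in mm); z points along the fingers, y is the line along which they close (so a half turn about z gives the same grasp; the last joint's range is limited). The gripper opens to 85 mm and grips with 20 to 120 N. Pads are 22 mm wide; open, the fingers measure 114 mm over their backs; the gripper's body (76 mm by 85 mm) begins 54 mm behind the grasp point. The pads swing forward as they close: fully open they stand 13 mm farther back than shut.
Start: joints at [-1.176, 0.628, 0.038, 1.517, -0.027, 0.996, -0.02], TCP at [289.012, 582.228, 231.313] pointing down, gripper open.
Joint ranges: [-3.06, 3.06], [-0.37, 2.12], [-1.25, 1.32], [0.18, 2.47], [-1.1, 4.24], [0.23, 1.98], [-2.94, 2.94]. Speed limits (rad/s): [2.57, 2.57, 3.14, 3.14, 3.14, 3.14, 3.14].

## Interface

Orientations are given as [roll, pitch, yaw] about the fixed x, y, z axes, in that order (R = Rz(yaw) Ry(pitch) Rx(roll)).
In Python, from cell import ctrl gives the robot as it stands.
- The arm moves only by the tool carry_out, never from a script. Its argument "deltas" is one flat list of numbers, 7 for each row, row after row: the turn, a rotation vector about the tool's x, y, z in degrees, then the shift along the tool's x, y, z in m, then the closure, from -1 (fully open) to 1 (shut). In form: [wx, wy, wz, dx, dy, dz, claw, wx, wy, wz, dx, dy, dz, claw, ...]. A call has 1 to 12 rows; each row shifts and turns the commanded pose from where the row before left it, along the tool's axes as they then stand; what a row does not reach is not made up. A row lasts 1/8 s, in which the tool goes at most 62.5 mm and 10.7 degrees, less where a joint would pass 70% of its speed; a pose out of reach is approached as far as the arm can. A call with a gripper value outside its range is refused whole. The fingers move at their own pace and stop on an object; the grip force is fixed at half the most. Time passes only in rows, so rows that do not move let the fingers close. It gives the time, the measured TCP pose, the force, the opening and the grip force at its end, in the units of the state.
- ctrl.read_state(): the state, without advancing time (a new reading comes with each control period).
- ctrl.get_image(name): name is "scene" or "top" or "wrist"; returns the picture (384x512x3 uint8, red, green, blue); there is no depth.
- ctrl.calibration(name): a dict with "mtx" (3x3 intrinsics, pixels), "R" (3x3) and "t" (3): a world point X has camera coordinates R X + t. Camera axes: x right, y down, z forward; pixel columns grow to the right and rows downward; lengths in mm; the calibration is good to about 2 mm. A picture is of the moment at which its call begins: read the wrist's pose just before it. calibration takes no time and is no camera call; for the wrist camera it gives the pose at the moment of the call.
- ctrl.finish_job(): hands the job in; it is judged then, once.
The state is a dict: "clock": time; "qpos": joint angles; "qd": joint speeds; "tau": joint torques, N m; "eef_pos": TCP position; "tool_rot": TCP orientation; "force": force on the tool from outside, world axes, zero at the start; "torque": the same for the moment, N m; "width": finger opening in mm; "gripper_force": force on a finger pad.
Only numpy, scipy, OpenCV 4.12 (cv2) and the standard library are available. Lean on these libraries where they do the work, as an engineer would, in place of code of your own. Each camera call takes 0.05 s, during which the arm holds its last target. There are 200 camera calls.

## Working session

There is one attempt and no reset: what is moved stays moved. The work goes in short steps, Python scripts to look and compute and a tool call to move; the robot and the scene stay as the last step left them, time stands still between calls to the robot, and variables do not carry over. Pictures are saved under pics/ and viewed, at most 14 in all, crops included, and the job is handed in when it is done.

Besides the shell and the picture viewer there is one more tool, called by a JSON object that holds its "name" and its "arguments". carry_out: Moves the arm, as the interface text tells. Its arguments: {"type":"object","properties":{"deltas":{"type":"array"}},"required":["deltas"]}

```bash
mkdir -p pics; python3 - <<'E'
from cell import ctrl
import cv2
s=ctrl.read_state();print({k:s[k] for k in('clock','eef_pos','tool_rot','width')},ctrl.grip_depth)
for n in('scene','top'):
    im=ctrl.get_image(n);cv2.imwrite(f'pics/{n}0.png',im[:,:,::-1])
    c=ctrl.calibration(n);print(n,c['mtx'],c['R'],c['t'])
E
```

```text
{'clock': 0.0, 'eef_pos': array([288.71671719, 581.65758438, 230.42361842]), 'tool_rot': array([-3.13972498e+00,  4.64253259e-05,  2.68081807e+00]), 'width': 85.47206412391863} 18.700000000000003
scene [[461.12631352   0.         252.74781366]
 [  0.         461.12631352 193.66324519]
 [  0.           0.           1.        ]] [[ 0.48824898 -0.87254084  0.01689412]
 [-0.52470648 -0.30896938 -0.79323454]
 [ 0.6973493   0.3784315  -0.60868182]] [235.23567081 395.13421474 396.1040091 ]
top [[375.36555943   0.         254.99051565]
 [  0.         375.36555943 189.7399923 ]
 [  0.           0.           1.        ]] [[-0.01377419 -0.99959454 -0.02492053]
 [-0.98568755  0.01776203 -0.16764415]
 [ 0.16801882  0.02225469 -0.98553255]] [502.42104866 401.20900689 811.76748978]
```

View pics/top0.png

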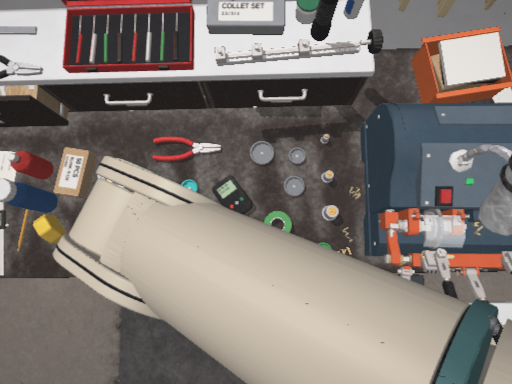

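View pics/scene0.png

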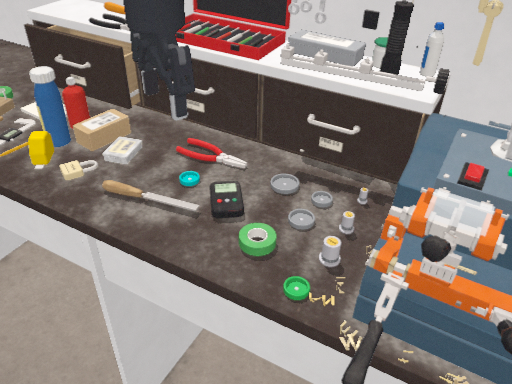

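Top view: the grey cups are at about (262,153) large, (294,186) medium and (297,156) small. The barrels are at about (325,139) small, (328,176) medium and (331,213) large. The look-alikes are a turquoise cup at (190,187) and a green one at (324,248). The three grey cups fit the description, so I'll confirm them in an enlarged crop.

```bash
python3 - <<'E'
import cv2,numpy as np
a=cv2.imread('pics/top0.png')[128:228,245:350]
a=cv2.resize(a,None,fx=5.7,fy=5.7,interpolation=cv2.INTER_CUBIC)
for k in range(0,105,10):
    cv2.putText(a,str(245+k),(int(k*5.7),10),0,.35,(0,255,255));cv2.line(a,(int(k*5.7),12),(int(k*5.7),18),(0,255,255))
for k in range(2,100,10):
    cv2.putText(a,str(128+k),(0,int(k*5.7)+4),0,.35,(0,255,255));cv2.line(a,(24,int(k*5.7)),(30,int(k*5.7)),(0,255,255))
cv2.imwrite('pics/topcrop.png',a)
E
```

```text
(no output)
```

View pics/topcrop.png

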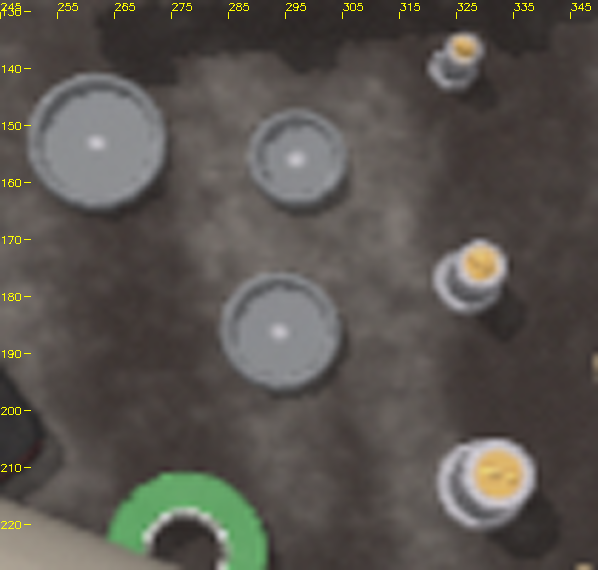

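```bash
cat > h.py <<'E'
from cell import ctrl
import numpy as np, cv2
def pix2w(c,u,v,z):
    d=c['R'].T@np.linalg.solve(c['mtx'],[u,v,1]); o=-c['R'].T@c['t']
    return o+d*(z-o[2])/d[2]
def w2pix(c,X):
    p=c['mtx']@(c['R']@np.array(X,float)+c['t']); return p[:2]/p[2]
E
python3 - <<'E'
from h import *
c=ctrl.calibration('top')
for n,u,v,z in [('cL',262,152.7,10),('cS',297.2,155.5,10),('cM',294.3,186,10),('bS',326.4,136.2,28),('bSf',324.5,140.3,3),('bM',329.4,174,34),('bMf',326.6,177.1,3),('bL',332.2,211.2,40),('bLf',330.3,212.4,3),('tape',277.5,224,20),('reader',234,195,22)]:
    p=pix2w(c,u,v,z);print(n,p.round(1),w2pix(ctrl.calibration('scene'),p).round(1))
w=ctrl.calibration('wrist');print(w['mtx'],w['R'],-w['R'].T@w['t'])
E
```

```text
cL [503.8 478.7  10. ] [284.6 181.2]
cS [495.2 395.   10. ] [321.8 196.4]
cM [421.5 404.2  10. ] [301.5 216.3]
bS [535.7 326.8  28. ] [364.4 188.9]
bSf [533.5 327.4   3. ] [361.6 199.7]
bM [443.7 325.1  34. ] [349.1 213.6]
bMf [442.8 326.5   3. ] [345.7 226.9]
bL [357.4 323.9  40. ] [332.  240.7]
bLf [358.7 321.7   3. ] [330.8 257. ]
tape [332.2 446.1  20. ] [257.8 233.1]
reader [400.8 545.2  22. ] [229.2 193.1]
[[318.04305142   0.         256.10029485]
 [  0.         318.04305142 189.72411817]
 [  0.           0.           1.        ]] [[ 0.44479461  0.8956299  -0.00219815]
 [ 0.84903173 -0.42086877  0.31939723]
 [ 0.28513658 -0.14393247 -0.94761837]] [215.57581627 618.58657068 373.83784665]
```

{"name": "carry_out", "arguments": {"deltas": [0,0,10.6,0,0,0,-0.2,0,0,10.6,0,0,0,-0.2,0,0,10.6,0,0,0,-0.2,0,0,10.6,0,0,0,-0.2,0,0,10.6,0,0,0,-0.2,0,0,10.6,0,0,0,-0.2,0,0,0,0,0,0,-0.2]}}

```text
clock: 0.98
eef_pos: [288.6, 582.1, 230.8]
tool_rot: [-3.142, 0.001, 1.573]
force: [-1.0, 0.4, 0.2]
width: 51.0
gripper_force: 0.0
```

{"name": "carry_out", "arguments": {"deltas": [0,0,0,-0.0255,0.0246,0,-0.2,0,0,0,-0.0255,0.0246,0,-0.2,0,0,0,-0.0255,0.0246,0,-0.2,0,0,0,-0.0255,0.0246,0,-0.2,0,0,0,-0.0255,0.0246,0,-0.2,0,0,0,-0.0255,0.0246,0,-0.2,0,0,0,-0.0255,0.0246,0,-0.2,0,0,0,-0.0255,0.0246,0,-0.2,0,0,0,-0.0255,0.0246,0,-0.2,0,0,0,-0.0255,0.0246,0,-0.2,0,0,0,0,0,0.03,-0.2,0,0,0,0,0,0,-0.2]}}

```text
clock: 2.48
eef_pos: [533.4, 326.2, 199.2]
tool_rot: [-3.137, 0.002, 1.573]
force: [-1.0, -0.2, 0.1]
width: 50.9
gripper_force: 0.0
```

```bash
python3 - <<'E'
from h import *
s=ctrl.read_state();print(s['eef_pos'],s['tool_rot'],s['qpos'].round(2))
w=ctrl.calibration('wrist');im=ctrl.get_image('wrist')
np.savez('w1.npz',**w)
cv2.imwrite('pics/w1.png',im[:,:,::-1]);print(w['R'],-w['R'].T@w['t'])
for p in [(534.5,327,28),(534.5,327,4),(443,326,34),(495,395,10),(534,327,0)]:print(w2pix(w,p))
t=ctrl.get_image('top');cv2.imwrite('pics/t1.png',t[:,:,::-1])
E
```

```text
[533.39917863 326.19364719 199.19448529] [-3.13677129e+00  2.28607232e-03  1.57280932e+00] [-0.79  0.65  0.32  1.63 -0.24  0.91 -0.37]
[[ 0.99999099  0.00187535 -0.00380883]
 [ 0.00299943 -0.94700228  0.32121283]
 [-0.00300458 -0.32122136 -0.94699937]] [533.92846714 408.62756907 342.36904804]
[257.68677371 166.47795329]
[257.66662519 160.92922371]
[166.41701025 168.70048252]
[218.55477013  96.10608992]
[257.20974645 160.07317502]
```

View pics/w1.png

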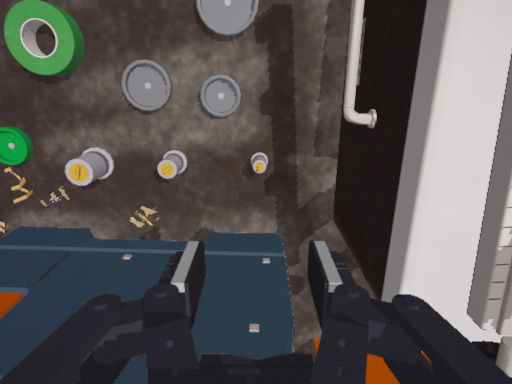

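The wrist view shows the small barrel at (260,163), the medium at (172,165), the large at (90,168), and the small cup at (220,96), medium cup at (147,85) and large cup at (227,5). I'll enlarge it to measure more closely.

```bash
python3 - <<'E'
import cv2
a=cv2.imread('pics/w1.png')[0:192,52:280]
f=3.5
a=cv2.resize(a,None,fx=f,fy=f,interpolation=cv2.INTER_CUBIC)[:600]
for k in range(8,228,20):
    cv2.putText(a,str(52+k),(int(k*f),10),0,.35,(0,255,255));cv2.line(a,(int(k*f),12),(int(k*f),18),(0,255,255))
for k in range(20,170,20):
    cv2.putText(a,str(k),(0,int(k*f)+4),0,.35,(0,255,255))
cv2.imwrite('pics/w1c.png',a)
E
```

```text
(no output)
```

View pics/w1c.png

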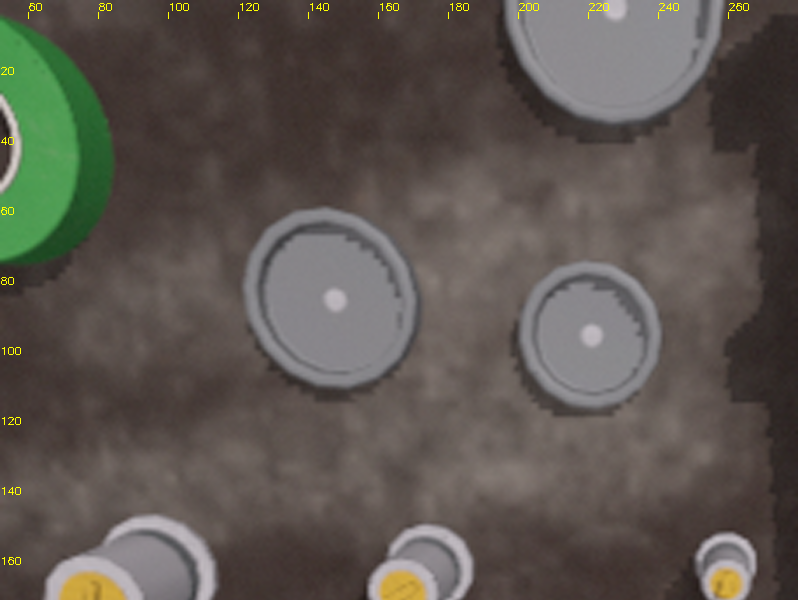

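```bash
python3 - <<'E'
from h import *
c=np.load('w1.npz')
t=ctrl.calibration('top')
for n,u,v,z in [('cS',220.6,95.7,10),('cSd',220.9,95.7,4),('cMd',147.7,85.7,4),('cLd',227.7,2.3,4),('bS',259.4,166.8,28),('bSf',259.4,160.6,4),('bM',167,168,34),('bL',78.5,170,40)]: print(n,pix2w(c,u,v,z).round(1))
for n,u,v,z in [('cSd',296/5.7+245,159/5.7+128,4),('cMd',279.5/5.7+245,331/5.7+128,4),('cLd',96/5.7+245,142.5/5.7+128,4)]: print('top',n,pix2w(t,u,v,z).round(1))
E
```

```text
cS [497.1 395.4  10. ]
cSd [496.7 395.2   4. ]
cMd [422.9 404.7   4. ]
cLd [505.9 479.1   4. ]
bS [536.2 326.7  28. ]
bSf [536.4 327.4   4. ]
bM [443.6 326.7  34. ]
bL [357.9 326.   40. ]
top cSd [495.8 395.1   4. ]
top cMd [422.4 404.3   4. ]
top cLd [504.7 479.1   4. ]
```

```bash
cat > fk.py <<'E'
from h import *
from scipy.spatial.transform import Rotation as Ro
# xArm7 modified DH: (d, alpha_prev, a_prev)
T=[(267,0,0),(0,-np.pi/2,0),(293,np.pi/2,0),(0,np.pi/2,52.5),(342.5,np.pi/2,77.5),(0,np.pi/2,0),(97,-np.pi/2,76)]
def fk(q,base):
    A=np.eye(4);A[:3,:3]=Ro.from_euler('z',base).as_matrix();out=[]
    for (d,al,a),th in zip(T,q):
        B=np.eye(4);B[:3,:3]=(Ro.from_euler('x',al)*Ro.from_euler('z',th)).as_matrix()
        B[:3,3]=[a,-np.sin(al)*d,np.cos(al)*d];A=A@B;out.append(A.copy())
    return out
E
python3 - <<'E'
from fk import *
s=ctrl.read_state()
for q in([-1.176,.628,.038,1.517,-.027,.996,-.02],s['qpos']):
    o=fk(q,0);p=o[-1][:3,3];print(p.round(1),o[-1][:3,2].round(3),np.arctan2(p[1],p[0]).round(3))
    print([x[:3,3].round(0) for x in o])
c=ctrl.calibration('top')
for u,v in [(365,105),(365,250),(390,103)]:print(pix2w(c,u,v,240).round(0))
E
```

```text
[ 245.6 -541.6  213.2] [-0.044  0.097 -0.994] -1.145
[array([  0.,   0., 267.]), array([  0.,   0., 267.]), array([  66., -159.,  504.]), array([  84., -197.,  473.]), array([ 218., -483.,  318.]), array([ 218., -483.,  318.]), array([ 246., -542.,  213.])]
[ 539.4 -322.4  264.8] [ 0.087 -0.053 -0.995] -0.539
[array([  0.,   0., 267.]), array([  0.,   0., 267.]), array([ 125., -125.,  501.]), array([ 164., -142.,  471.]), array([ 461., -288.,  354.]), array([ 461., -288.,  354.]), array([ 539., -322.,  265.])]
[525. 293. 240.]
[270. 309. 240.]
[528. 248. 240.]
```

{"name": "carry_out", "arguments": {"deltas": [0,0,0,0.0008,0.0024,0.025,-0.2,0,0,0,0,0,0.025,-0.2,0,0,0,0,0,0.025,-0.2,0,0,0,0,0,0.025,-0.2,0,0,0,0,0,0.025,-0.2,0,0,0,0,0,0,-0.2]}}

```text
clock: 3.32
eef_pos: [536.3, 328.5, 75.6]
tool_rot: [-3.139, 0.001, 1.573]
force: [-0.4, -0.4, 0.2]
width: 50.9
gripper_force: 0.0
```

```bash
python3 - <<'E'
from h import *
s=ctrl.read_state();print(s['eef_pos'],s['tool_rot'],s['qpos'].round(2))
a=ctrl.get_image('top')[60:330,180:512];b=ctrl.get_image('scene')[:270,180:512]
a=np.hstack([a,b]);a=cv2.resize(a,None,fx=1.2,fy=1.2)
cv2.imwrite('pics/d1.png',a[:,:,::-1])
E
```

```text
[536.28251331 328.47061868  75.61915443] [-3.13935429e+00  8.03823205e-04  1.57290347e+00] [-0.75  0.81  0.26  1.7  -0.3   0.67 -0.32]
```

View pics/d1.png

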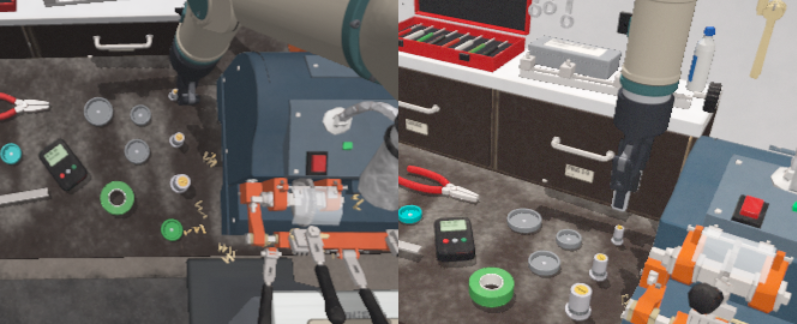

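{"name": "carry_out", "arguments": {"deltas": [0,0,0,-0.0013,-0.0003,0.02,-0.2,0,0,0,0,0,0.02,-0.2,0,0,0,0,0,0.017,-0.2,0,0,0,0,0,0.01,-0.2,0,0,0,0,0,0,-0.2]}}

```text
clock: 4.05
eef_pos: [536.6, 326.4, 8.4]
tool_rot: [-3.14, 0.001, 1.571]
force: [0.3, -0.2, -0.2]
width: 51.6
gripper_force: 0.0
```

{"name": "carry_out", "arguments": {"deltas": [0,0,0,0,0,0,1,0,0,0,0,0,0,1,0,0,0,0,0,0,1,0,0,0,0,0,0,1,0,0,0,0,0,0,1,0,0,0,0,0,0,1]}}

```text
clock: 4.8
eef_pos: [537.6, 327.0, 10.1]
tool_rot: [3.141, -0.001, 1.571]
force: [0.6, -0.1, 6.2]
width: 11.6
gripper_force: 58.7
```

{"name": "carry_out", "arguments": {"deltas": [0,0,0,0,0,-0.01,1,0,0,0,0,0,-0.02,1,0,0,0,0,0,-0.02,1,0,0,0,0,0,0,1]}}

```text
clock: 5.3
eef_pos: [538.7, 327.6, 62.0]
tool_rot: [3.138, -0.002, 1.571]
force: [-0.4, -0.4, 0.2]
width: 11.7
gripper_force: 58.5
```

```bash
python3 - <<'E'
from h import *
s=ctrl.read_state();print(s['eef_pos'],s['width'],s['gripper_force'],s['force'])
a=ctrl.get_image('wrist')[130:384,150:370];b=ctrl.get_image('scene')[130:257,330:440]
w=ctrl.calibration('wrist');print(w2pix(w,s['eef_pos']))
a=np.hstack([cv2.resize(a,None,fx=1.7,fy=1.7),cv2.resize(b,(374,431))])
cv2.imwrite('pics/g1.png',a[:,:,::-1])
E
```

```text
[538.71721715 327.62336109  61.96103696] 11.667871658143726 58.511465191841125 [-0.36265763 -0.36740732  0.19364472]
[259.03235412 253.57636587]Traceback (most recent call last):
  File "<stdin>", line 5, in <module>
    return _nx.concatenate(arrs, 1, dtype=dtype, casting=casting)
           ~~~~~~~~~~~~~~~^^^^^^^^^^^^^^^^^^^^^^^^^^^^^^^^^^^^^^^
ValueError: all the input array dimensions except for the concatenation axis must match exactly, but along dimension 0, the array at index 0 has size 432 and the array at index 1 has size 431
```

```bash
python3 - <<'E'
from h import *
a=ctrl.get_image('wrist')[130:384,150:370];b=ctrl.get_image('scene')[110:230,340:440]
a=np.hstack([cv2.resize(a,(374,432)),cv2.resize(b,(374,432))])
cv2.imwrite('pics/g1.png',a[:,:,::-1])
for i in range(4):
    s=ctrl.read_state();print(s['eef_pos'].round(1));ctrl.get_image('top')
E
```

```text
[536.5 326.6  58.8]
[536.5 326.5  58.7]
[536.6 326.5  58.6]
[536.7 326.5  58.6]
```

View pics/g1.png

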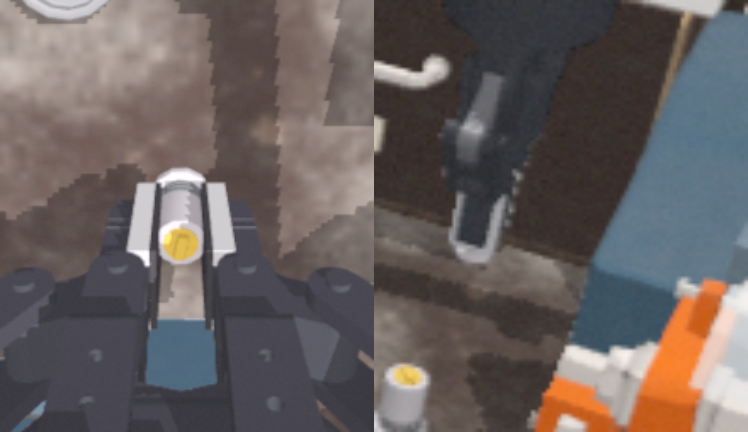

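{"name": "carry_out", "arguments": {"deltas": [0,0,0,0.017,-0.01,0,1,0,0,0,0.017,-0.01,0,1,0,0,0,0.017,-0.01,0,1,0,0,0,0.0172,-0.01,0,1,0,0,0,0,0,0.018,1,0,0,0,0,0,0.01,1,0,0,0,0,0,0,1,0,0,0,0,0,0,1,0,0,0,0,0,0,1,0,0,0,0,0,0,1]}}

```text
clock: 6.95
eef_pos: [497.4, 395.0, 31.7]
tool_rot: [3.141, -0.001, 1.57]
force: [-0.2, 0.3, 0.7]
width: 11.4
gripper_force: 58.5
```

{"name": "carry_out", "arguments": {"deltas": [0,0,0,0,-0.0008,0.008,1,0,0,0,0,0,0.006,1,0,0,0,0,0,0.003,1,0,0,0,0,0,0.001,1,0,0,0,0,0,0,1,0,0,0,0,0,0,1,0,0,0,0,0,0,1]}}

```text
clock: 7.82
eef_pos: [495.8, 394.7, 14.1]
tool_rot: [-3.14, 0.0, 1.571]
force: [-3.0, -1.8, 7.4]
width: 11.7
gripper_force: 59.5
```

{"name": "carry_out", "arguments": {"deltas": [0,0,0,0,0,0,-0.2,0,0,0,0,0,0,-0.2,0,0,0,0,0,0,-0.2,0,0,0,0,0,0,-0.2,0,0,0,0,0,-0.015,-0.2,0,0,0,0,0,-0.025,-0.2,0,0,0,0,0,-0.035,-0.2,0,0,0,0,0,0,-0.2,0,0,0,0,0,0,-0.2]}}

```text
clock: 8.95
eef_pos: [496.1, 395.0, 88.7]
tool_rot: [-3.142, -0.0, 1.571]
force: [-0.1, -0.5, 0.0]
width: 51.4
gripper_force: 0.0
```

```bash
python3 - <<'E'
from h import *
s=ctrl.read_state();print(s['eef_pos'],s['width'],s['force'])
w=ctrl.calibration('wrist');a=ctrl.get_image('wrist');np.savez('w2.npz',**w)
cv2.imwrite('pics/p1.png',cv2.resize(a[:,:,::-1],None,fx=1.5,fy=1.5,interpolation=cv2.INTER_CUBIC))
for p in [(496.5,395.2,4),(496.5,395.2,32),(422.6,404.5,4),(443.5,326.3,34)]:print(w2pix(w,p)*1.5)
E
```

```text
[496.08353637 394.97180369  88.7087458 ] 51.36756846298976 [-0.10676142 -0.46502464  0.04789009]
[384.50172649 294.14599546]
[384.60773138 315.05549416]
[237.14967686 276.75005693]
[277.33911258 445.951066  ]
```

View pics/p1.png

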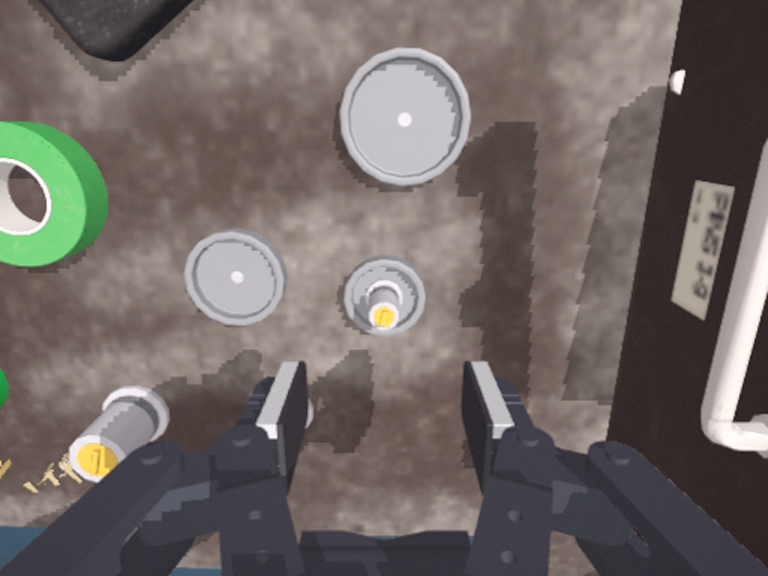

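The small barrel stands upright, centred in the small cup at (384,297). The medium cup's dot is at (237,277), as predicted. Next is the medium barrel.

{"name": "carry_out", "arguments": {"deltas": [0,0,0,-0.017,-0.0131,0,-0.2,0,0,0,-0.017,-0.0131,0,-0.2,0,0,0,-0.017,-0.0131,0,-0.2,0,0,0,-0.0177,-0.0133,0,-0.2,0,0,0,0,0,0.02,-0.2,0,0,0,0,0,0.018,-0.2,0,0,0,0,0,0,-0.2,0,0,0,0,0,0,-0.2,0,0,0,0,0,0,-0.2]}}

```text
clock: 10.12
eef_pos: [444.1, 326.6, 50.8]
tool_rot: [3.141, -0.001, 1.571]
force: [0.6, 1.1, 0.1]
width: 51.4
gripper_force: 0.0
```

```bash
python3 - <<'E'
from h import *
c=np.load('w2.npz')
print('cLd',pix2w(c,404.5/1.5,119.5/1.5,4),'cMd',pix2w(c,237/1.5,277/1.5,4),'bLtop',pix2w(c,96/1.5,458/1.5,40),'bLfl',pix2w(c,136/1.5,419/1.5,4))
s=ctrl.read_state();print(s['eef_pos'])
E
```

```text
cLd [505.52452406 479.02284161   4.        ] cMd [422.51202105 404.36849362   4.        ] bLtop [356.91941157 324.00385119  40.        ] bLfl [358.12096098 321.40825932   4.        ]
[444.10692047 326.56028308  50.76113937]
```

{"name": "carry_out", "arguments": {"deltas": [0,0,0,0,-0.0005,0.015,-0.2,0,0,0,0,0,0.015,-0.2,0,0,0,0,0,0.008,-0.2,0,0,0,0,0,0.004,-0.2,0,0,0,0,0,0,-0.2,0,0,0,0,0,0,-0.2,0,0,0,0,0,0,1,0,0,0,0,0,0,1,0,0,0,0,0,0,1,0,0,0,0,0,0,1,0,0,0,0,0,0,1]}}

```text
clock: 11.5
eef_pos: [443.3, 326.4, 8.8]
tool_rot: [3.141, -0.001, 1.571]
force: [-1.2, -0.5, 6.1]
width: 18.3
gripper_force: 58.5
```

{"name": "carry_out", "arguments": {"deltas": [0,0,0,0,0,-0.01,1,0,0,0,0,0,-0.02,1,0,0,0,0,0,-0.02,1,0,0,0,0,0,0,1,0,0,0,0,0,0,1,0,0,0,0,0,0,1,0,0,0,0,0,0,1]}}

```text
clock: 12.38
eef_pos: [442.9, 325.9, 57.7]
tool_rot: [-3.141, 0.001, 1.571]
force: [-1.1, -0.5, -1.1]
width: 18.7
gripper_force: 58.6
```

{"name": "carry_out", "arguments": {"deltas": [0,0,0,0.0195,-0.005,0,1,0,0,0,0.0195,-0.005,0,1,0,0,0,0.0195,-0.005,0,1,0,0,0,0.02,-0.0054,0,1,0,0,0,0,0,0.017,1,0,0,0,0,0,0.01,1,0,0,0,0,0,0,1,0,0,0,0,0,0,1,0,0,0,0,0,0,1,0,0,0,0,0,0,1]}}

```text
clock: 13.62
eef_pos: [423.1, 404.8, 31.7]
tool_rot: [3.141, -0.001, 1.57]
force: [0.2, 0.2, -1.2]
width: 18.1
gripper_force: 58.6
```

{"name": "carry_out", "arguments": {"deltas": [0,0,0,0,-0.0005,0.008,1,0,0,0,0,0,0.006,1,0,0,0,0,0,0.003,1,0,0,0,0,0,0.001,1,0,0,0,0,0,0,1,0,0,0,0,0,0,1,0,0,0,0,0,0,1]}}

```text
clock: 14.5
eef_pos: [422.4, 404.8, 13.5]
tool_rot: [3.141, -0.0, 1.571]
force: [0.7, 0.2, -0.3]
width: 17.9
gripper_force: 58.6
```

{"name": "carry_out", "arguments": {"deltas": [0,0,0,0,0,0.0008,1,0,0,0,0,0,0,1,0,0,0,0,0,0,1]}}

```text
clock: 14.88
eef_pos: [422.4, 404.8, 12.8]
tool_rot: [3.141, -0.0, 1.571]
force: [-0.6, -0.0, 4.3]
width: 18.0
gripper_force: 58.9
```

Contact with the floor. Releasing it, rising, and going over to the large barrel at (358,324).

{"name": "carry_out", "arguments": {"deltas": [0,0,0,0,0,0,-0.2,0,0,0,0,0,0,-0.2,0,0,0,0,0,0,-0.2,0,0,0,0,0,0,-0.2,0,0,0,0,0,-0.015,-0.2,0,0,0,0,0,-0.025,-0.2,0,0,0,0,0,-0.035,-0.2,0,0,0,0,0,0,-0.2,0,0,0,0,0,0,-0.2]}}

```text
clock: 16.0
eef_pos: [422.1, 404.8, 87.9]
tool_rot: [3.142, -0.0, 1.571]
force: [1.0, 0.7, -0.1]
width: 51.2
gripper_force: 0.0
```

```bash
python3 - <<'E'
from h import *
s=ctrl.read_state();print(s['eef_pos'],s['width'],s['force'])
w=ctrl.calibration('wrist');a=ctrl.get_image('wrist');np.savez('w3.npz',**w)
cv2.imwrite('pics/p2.png',cv2.resize(a[:,:,::-1],None,fx=1.5,fy=1.5,interpolation=cv2.INTER_CUBIC))
for p in [(422.5,404.4,4),(422.5,404.4,38),(358,324,40),(358,324,4)]:print(w2pix(w,p)*1.5)
E
```

```text
[422.10341762 404.80556879  87.94052068] 51.22219252484054 [ 0.9797818   0.67698036 -0.06268949]
[384.50969777 295.83705667]
[384.6456722  322.23630896]
[252.64258257 475.68558521]
[269.36376713 430.81668954]
```

View pics/p2.png

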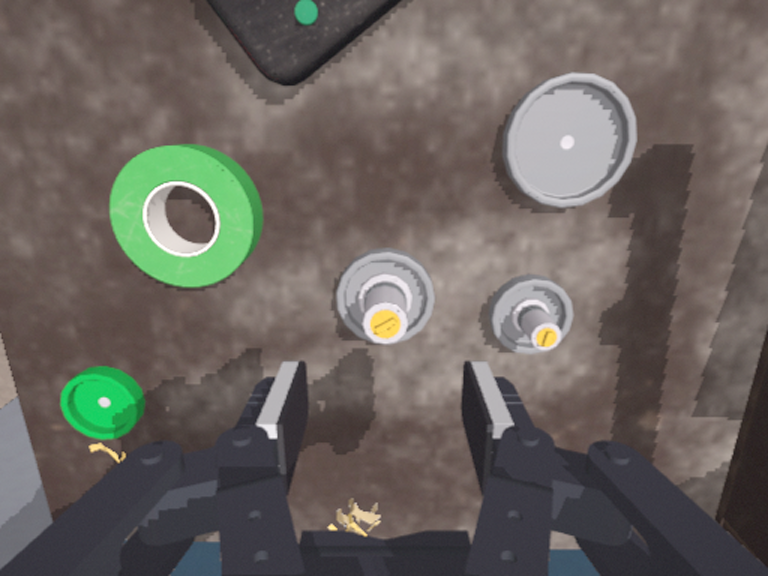

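{"name": "carry_out", "arguments": {"deltas": [0,0,0,-0.02,-0.016,0,-0.2,0,0,0,-0.02,-0.016,0,-0.2,0,0,0,-0.02,-0.016,0,-0.2,0,0,0,-0.021,-0.0161,0,-0.2,0,0,0,0,0,0.02,-0.2,0,0,0,0,0,0.01,-0.2,0,0,0,0,0,0,-0.2,0,0,0,0,0,0,-0.2,0,0,0,0,0,0,-0.2]}}

```text
clock: 17.18
eef_pos: [358.5, 324.0, 57.8]
tool_rot: [3.141, -0.001, 1.571]
force: [-0.1, 0.2, -0.5]
width: 50.9
gripper_force: 0.0
```

```bash
python3 - <<'E'
from h import *
s=ctrl.read_state();print(s['eef_pos'],s['width'],s['force'])
w=ctrl.calibration('wrist');a=ctrl.get_image('wrist')
cv2.imwrite('pics/p3.png',cv2.resize(a[:,:,::-1],None,fx=1.5,fy=1.5,interpolation=cv2.INTER_CUBIC))
for p in [(358,323.5,40),(358,323.5,4)]:print(w2pix(w,p)*1.5)
E
```

```text
[358.48934288 324.03769816  57.84782676] 50.9148725905884 [-0.1134048   0.2344619  -0.50333396]
[382.38215179 356.19698187]
[382.5366037  319.08223776]
```

View pics/p3.png

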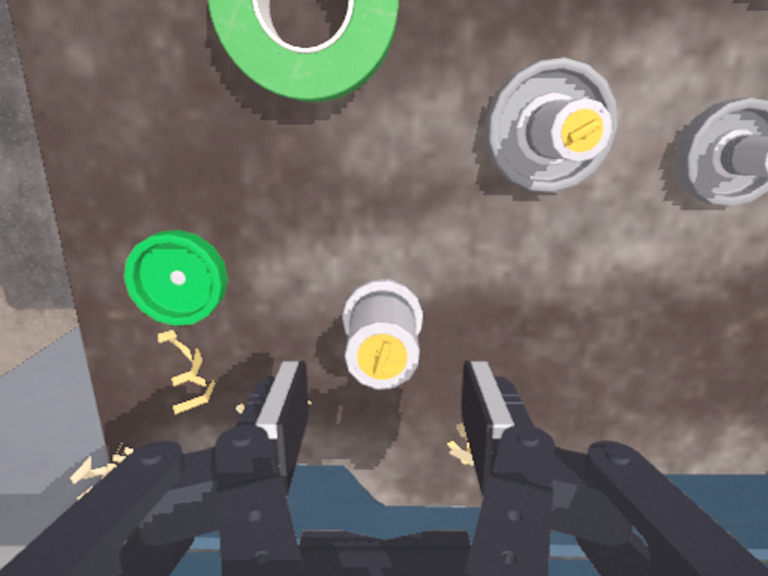

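The large barrel's top is at (382,356), exactly where predicted. I'll go down 49 mm and grip.

{"name": "carry_out", "arguments": {"deltas": [0,0,0,-0.0005,-0.0003,0.018,-0.2,0,0,0,0,0,0.018,-0.2,0,0,0,0,0,0.009,-0.2,0,0,0,0,0,0.004,-0.2,0,0,0,0,0,0,-0.2,0,0,0,0,0,0,-0.2,0,0,0,0,0,0,1,0,0,0,0,0,0,1,0,0,0,0,0,0,1,0,0,0,0,0,0,1,0,0,0,0,0,0,1]}}

```text
clock: 18.6
eef_pos: [357.9, 323.4, 9.1]
tool_rot: [3.141, -0.001, 1.571]
force: [-1.3, -0.1, 5.6]
width: 26.6
gripper_force: 58.7
```

{"name": "carry_out", "arguments": {"deltas": [0,0,0,0,0,-0.01,1,0,0,0,0,0,-0.025,1,0,0,0,0,0,-0.03,1,0,0,0,0,0,-0.025,1,0,0,0,0,0,0,1,0,0,0,0,0,0,1,0,0,0,0,0,0,1]}}

```text
clock: 19.48
eef_pos: [357.3, 322.7, 97.6]
tool_rot: [-3.14, 0.001, 1.571]
force: [0.2, 0.1, -1.9]
width: 26.4
gripper_force: 59.2
```

{"name": "carry_out", "arguments": {"deltas": [0,0,0,0.0195,0.0185,0,1,0,0,0,0.0195,0.0185,0,1,0,0,0,0.0195,0.0185,0,1,0,0,0,0.0195,0.0185,0,1,0,0,0,0.0195,0.0185,0,1,0,0,0,0.0195,0.0185,0,1,0,0,0,0.0195,0.0185,0,1,0,0,0,0.0195,0.0185,0,1,0,0,0,0,0,0,1,0,0,0,0,0,0,1,0,0,0,0,0,0,1]}}

```text
clock: 20.85
eef_pos: [505.1, 478.3, 98.0]
tool_rot: [-3.14, 0.001, 1.57]
force: [0.4, 0.8, -1.1]
width: 26.4
gripper_force: 59.4
```

{"name": "carry_out", "arguments": {"deltas": [0,0,0,0,0,0.025,1,0,0,0,0,0,0.025,1,0,0,0,0,0,0.016,1,0,0,0,0,0,0,1,0,0,0,0,0,0,1,0,0,0,0,0,0,1,0,0,0,0,0,0,1]}}

```text
clock: 21.72
eef_pos: [506.3, 479.6, 33.3]
tool_rot: [3.141, -0.001, 1.571]
force: [-0.2, -0.1, -1.8]
width: 26.3
gripper_force: 59.4
```

{"name": "carry_out", "arguments": {"deltas": [0,0,0,-0.0004,-0.0007,0.008,1,0,0,0,0,0,0.006,1,0,0,0,0,0,0.004,1,0,0,0,0,0,0.0015,1,0,0,0,0,0,0,1,0,0,0,0,0,0,1,0,0,0,0,0,0,1]}}

```text
clock: 22.6
eef_pos: [505.0, 478.6, 13.2]
tool_rot: [-3.141, 0.0, 1.571]
force: [-2.0, -2.4, 3.1]
width: 26.4
gripper_force: 59.7
```

On the floor. Releasing and rising clear.

{"name": "carry_out", "arguments": {"deltas": [0,0,0,0,0,0,-0.2,0,0,0,0,0,0,-0.2,0,0,0,0,0,0,-0.2,0,0,0,0,0,0,-0.2,0,0,0,0,0,-0.015,-0.2,0,0,0,0,0,-0.025,-0.2,0,0,0,0,0,-0.04,-0.2,0,0,0,0,0,-0.04,-0.2,0,0,0,0,0,0,-0.2,0,0,0,0,0,0,-0.2]}}

```text
clock: 23.85
eef_pos: [504.9, 478.8, 133.4]
tool_rot: [-3.141, -0.0, 1.571]
force: [0.5, -0.4, -0.7]
width: 51.5
gripper_force: 0.0
```

```bash
python3 - <<'E'
from h import *
s=ctrl.read_state();print(s['eef_pos'],s['width'],s['force'])
a=ctrl.get_image('wrist')
cv2.imwrite('pics/p4.png',cv2.resize(a[:,:,::-1],None,fx=1.5,fy=1.5,interpolation=cv2.INTER_CUBIC))
E
```

```text
[504.91323698 478.80457902 133.43925947] 51.546638338630856 [ 0.4512523  -0.40802619 -0.68742241]
```

View pics/p4.png

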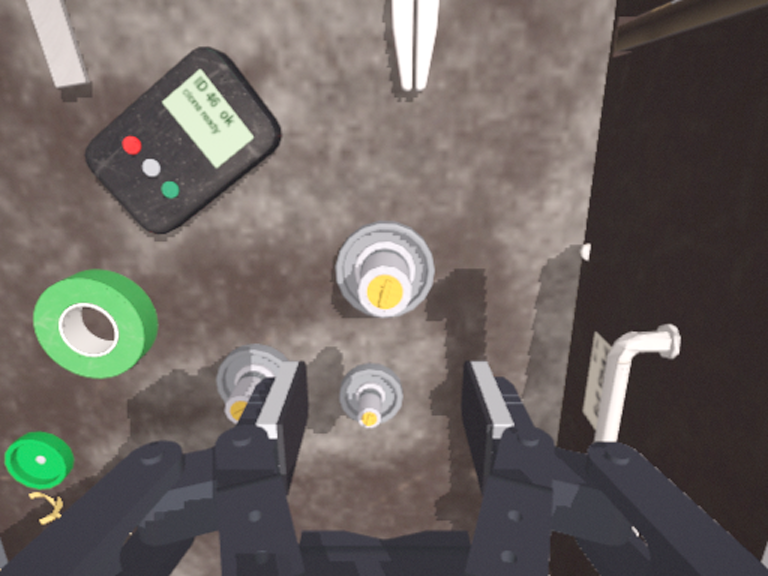

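All three barrels stand in their cups: large at (385,268), small at (370,398), medium at (247,385). The tape roll and reader have not moved.

```bash
python3 -c "
from cell import ctrl
print(ctrl.finish_job())"
```

```text
the job is handed in; nothing more can be done
None
```

I stood the small, medium and large barrels flange down in their matching grey cups, let each one go, left the tape roll and key reader alone, and handed the job in at about 24 s.

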